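# Push the plate rack past the sprung gate into the drying bay

### The arm

A 7-joint arm with a two-finger parallel gripper is mounted at the origin on the work surface. World frame = base frame: x ahead of the robot, y to its left, z up, the work surface at z = 0. Lengths are in m, angles in rad, forces in N, time in s.
With the tool pointing down it reaches from about 0.4 to 0.85 m from the base axis. Payload 10.4 kg.
Tool frame: the origin (TCP) lies between the finger pads; the fingertips stand 19 mm ahead of it and the grasp point (between the pads) is the TCP; z points along the fingers, x is the direction in which the jaws open and shut, and the axes are right-handed (so a half turn about z gives the same grasp; the last joint's range is limited). The gripper opens to 87 mm and grips with 3 to 60 N. Pads are 19 mm wide; open, the fingers measure 117 mm over their backs; the gripper's body (75 mm by 190 mm) begins 51 mm behind the grasp point.
Start: joints at [-1.162, 0.332, -0.065, 1.46, 0.022, 1.35, -0.088], TCP at [0.262, 0.568, 0.242] pointing down, gripper open.
Joint ranges: [-2.6, 2.6], [-0.5, 2.12], [-1.47, 1.34], [0.16, 2.42], [-1.27, 4.41], [0.06, 2.06], [-2.6, 2.6]. Speed limits (rad/s): [2.22, 2.22, 2.79, 2.79, 3.14, 3.14, 3.14].

### API

Orientations are given as a unit quaternion [x, y, z, w].
In Python, from bench import * gives the robot as it stands.
- The arm moves only by the tool step_arm, never from a script. Its argument "commands" is a list of rows, each a list of 6 numbers: the shift along the tool's x, y, z in m, then the turn, a rotation vector about the tool's x, y, z in rad. In form: [[tx, ty, tz, rx, ry, rz], ...]. A call has 1 to 12 rows; each row shifts and turns the commanded pose from where the row before left it, along the tool's axes as they then stand; what a row does not reach is not made up. A row lasts 1/10 s, in which the tool goes at most 50 mm and 8.59 degrees, less where a joint would pass 70% of its speed; a pose out of reach is approached as far as the arm can. A call with a gripper value outside its range is refused whole. "gripper" is the opening, from 0 (shut) to 1 (fully open), set as the call begins (left out, the last holds). The fingers move at their own pace and stop on an object; "grip_force" is the grip in N (left out, the last holds). Time passes only in rows, so rows that do not move let the fingers close. It gives the time, the measured TCP pose, the force and the opening at its end, in the units of the state.
- read_state(): the state, without advancing time (a new reading comes with each control period).
- camera(name): name is "side" or "top"; returns the picture (480x640x3 uint8, red, green, blue); there is no depth.
- get_calibration(name): a dict with "fx", "fy", "cx", "cy" (pixels), "R" (3x3) and "t" (3): a world point X has camera coordinates R X + t. Camera axes: x right, y down, z forward; pixel columns grow to the right and rows downward; lengths in m; the calibration is good to about 2 mm. A picture is of the moment at which its call begins. get_calibration takes no time and is no camera call.
- close_job(): hands the job in, once; it reports no verdict.
The state is a dict: "time": time; "joint_positions": joint angles; "joint_vel": joint speeds; "joint_torque": joint torques, N m; "ee_pos": TCP position; "eef_rot": TCP orientation; "ft_force": force on the tool from outside, world axes, zero at the start; "torque": the same for the moment, N m; "width": finger opening in m.
Only numpy, scipy, OpenCV 4.12 (cv2) and the standard library are available. Lean on these libraries where they do the work, as an engineer would, in place of code of your own. Each camera call takes 0.05 s, during which the arm holds its last target. There are 200 camera calls.

### The job

Load the rack of printing plates into the drying bay at the closed end of the blue chute: with one fingertip push the red lift bar outward and hold the yellow gate arm well open, and meanwhile push the rack's orange end plate along the chute with the other finger until the rack is fully home against the end stop. Keep the gate clear of the rack as it passes, then back off so that the gate swings fully shut in the gap behind the plates. Only push: do not pinch or lift the rack or the gate, and leave everything else where it stands.

Things in the scene. Friction and masses are not known exactly. Their poses are not given: they have to be found in the camera images.
- station: Fixed chute. Origin on the table, on the chute's centre line, below the shut gate arm. x = the rack's direction of travel, y = left of travel (red lift bar's side), z up. Floor top at z = 8 mm; blue walls at y = +-43 to +-49 mm, top z = 35; chute from x = -287 to 113. Grey blower box outside the right wall: x = -4 to 112, y = -50 to -105, 85 high.
- end_stop (a point): Centre of the blue end stop's inner face, at x = 107, z = 30 mm of the station; the stop is 60 mm high.
- hinge (a point): On the axis of the gate's 8 mm steel shaft, at the gate arm: x = 0, y = 60, z = 42 mm of the station. The shaft runs along the station's x from -270 to 6 mm; posts 12 x 20 mm, 56 mm high, carry it at x = 16 and x = -276.
- gate (a joint): Gate angle, rad: 0 = shut, grows as it opens, hard stop at 1.31. A spring always closes it (at the bar about 1 N shut, 3 to 4 N open). Pushing the lift bar sideways to the station's +y opens it. The rack's plates pass untouched from about 0.95 on. Shut, the yellow arm (10 mm square, 80 mm long) lies level across the chute at z = 42 mm and blocks the plates; it swings up.
- bar_mid (a point): Middle of the red lift bar's axis. 8 mm round bar parallel to the shaft, 60 mm from its axis, x = -262 to 0 of the station, joined to it by a rod at each end only: a fingertip reaches in between, above shaft and walls. At gate angle q it lies at y = 60 + 60 sin(q - 0.262), z = 42 + 60 cos(q - 0.262) mm of the station: shut y 44, z 100; at q = 1.15 y 107, z 80.
- boom_tip (a point): Red tip of the yellow gate arm, 80 mm from the shaft; moves with the gate.
- rack: Loose rack, 0.3 to 0.65 kg, in the chute; origin under its centre, x along travel. White base 166 x 80 x 6 mm (3 mm play per side). x = -1 to 83: five upright printing plates, 66 wide, tops 56 above the underside. x = -77 to -1: low gap for the gate arm. Rear: orange end plate 76 wide, 6 thick, 90 high. Home: origin at x = 24 of the station, end plate's rear face at x = -59.
- push_face (a point): Centre of the rear face of the orange end plate (the face to push, x = -83 mm of the rack), 60 mm above the rack's underside.
- nose (a point): Front end of the rack's base, x = +83 mm of the rack, 30 mm above its underside.
- ink_jar: Bystander: blue ink jar, 50 mm across, 60 mm high, past the end stop. Origin under its centre.
- paint_can: Bystander: paint can, 72 mm across, 85 mm high, beside the chute's open end. Origin under its centre.
- green_bottle: Bystander: green bottle, 62 mm across, 210 mm high. Origin under its centre.
- roller: Bystander: ink roller lying down, 80 mm wide black roll, handle reaching 135 mm behind it, 36 mm high. Origin under the roll.
- spatula: Bystander: spatula lying on the table, 200 mm long.
- tape_roll: Bystander: yellow roll of tape lying flat, 90 mm across, 25 mm high. Origin under its centre.
- mug: Bystander: white mug, 76 mm across, 90 mm high. Origin under its centre.
Mind the look-alikes: they are no part of the job. What is shaped like the rack but purple is not meant.

How it is judged:
By the outcome, as a careful person would: the job done as asked, in the order asked, and still so for the second after the job is handed in, with the robot touching nothing.
It also fails if it takes over 42 s, if anything falls off the work surface, if the arm or the gripper's body presses on something with over 40 N, if the wrist force passes 120 N, or if a joint passes its speed limit or range.

## Working session

There is one attempt and no reset: what is moved stays moved. The work goes in short steps, Python scripts to look and compute and a tool call to move; the robot and the scene stay as the last step left them, time stands still between calls to the robot, and variables do not carry over. Pictures are saved under pics/ and viewed, on a budget of 10 in all, crops included, one or two more only if the job needs it, and the job is handed in when it is done.

Besides the shell and the picture viewer there is one more tool, called after "Request:" in YAML: its name, and indented under it one key for each argument. step_arm: Moves the arm, as the interface text tells. Its arguments: {"type":"object","properties":{"commands":{"type":"array","items":{"type":"array","items":{"type":"number"}}},"gripper":{"type":"number"},"grip_force":{"type":"number"}},"required":["commands"]}

```bash
mkdir -p pics; python3 - <<'E'
from bench import *
import cv2,json
for n in("top","side"):
    cv2.imwrite(f"pics/{n}0.png",camera(n)[:,:,::-1]); c=get_calibration(n); print(n,c)
s=read_state();print(s)
E
```

```text
top {'fx': 589.0568100414539, 'fy': 589.0568100414539, 'cx': 324.07954371076454, 'cy': 228.17815260815166, 'R': array([[-1.82048008e-02, -9.99829807e-01, -2.99037595e-03],
       [-9.90831598e-01,  1.84412570e-02, -1.33838200e-01],
       [ 1.33870568e-01,  5.26461215e-04, -9.90998685e-01]]), 't': array([0.0300202 , 0.55118806, 1.40666369])}
side {'fx': 576.6787986379906, 'fy': 576.6787986379906, 'cx': 325.5006220711513, 'cy': 232.0071633684692, 'R': array([[ 0.7795875 , -0.62625598,  0.00683937],
       [-0.35282202, -0.44817665, -0.82137343],
       [ 0.51745527,  0.63791938, -0.57034982]]), 't': array([-0.41221808,  0.29718582,  1.21160435])}
{'time': 0.1, 'joint_positions': array([-1.16163087,  0.33277461, -0.06470357,  1.4608393 ,  0.02160446,
        1.34991683, -0.08852389]), 'joint_vel': array([-0.00017051, -0.00178815,  0.00016177, -0.00352522,  0.00049096,
       -0.00050865, -0.0002156 ]), 'joint_torque': array([ 1.51597906e-03, -6.24542284e+01,  2.47502985e-02, -3.90718782e+01,
       -6.14347681e-02,  3.65760690e-02,  5.92314814e-05]), 'ee_pos': array([0.26141443, 0.56735101, 0.24086339]), 'eef_rot': array([ 8.42162389e-01,  5.39223631e-01, -5.06327711e-04,  3.59956092e-04]), 'ft_force': array([ 0.55024147, -0.02360248, -0.00139381]), 'torque': array([ 0.04214757, -0.0026692 , -0.02540054]), 'width': 0.08706354316595571}
```

View pics/top0.png

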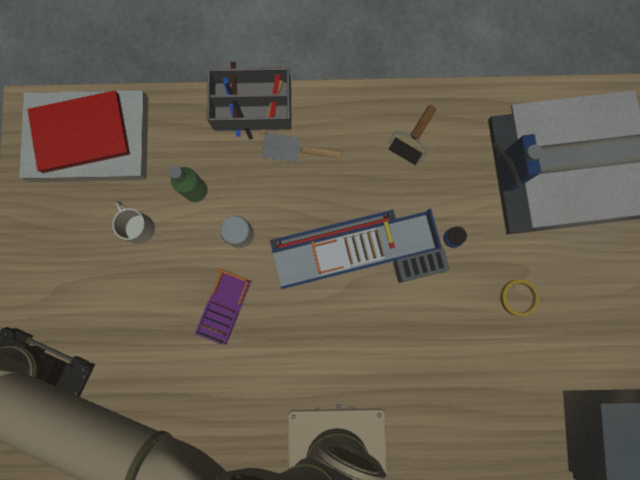

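View pics/side0.png

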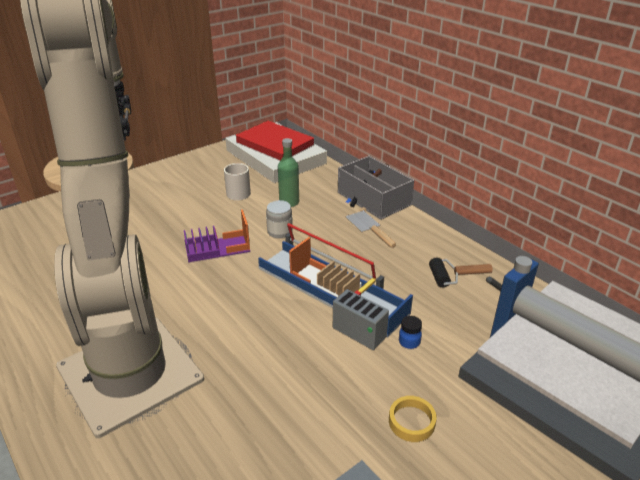

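The top view shows the white rack with its orange plate at (315,258), the blue chute from (275,265) to (437,230), the lift bar at (335,232) and the gate arm at (390,235). Rack candidates are the white/orange one in the chute (340,250) and the purple look-alike at (222,305). I choose the one in the chute and will check it in a crop.

```bash
python3 - <<'E'
import cv2
a=cv2.imread("pics/top0.png")[195:300,260:460]
cv2.imwrite("pics/c1.png",cv2.resize(a,None,fx=4,fy=4,interpolation=cv2.INTER_CUBIC))
a=cv2.imread("pics/side0.png")[205:355,250:430]
cv2.imwrite("pics/c2.png",cv2.resize(a,None,fx=4,fy=4,interpolation=cv2.INTER_CUBIC))
E
```

```text
(no output)
```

View pics/c1.png

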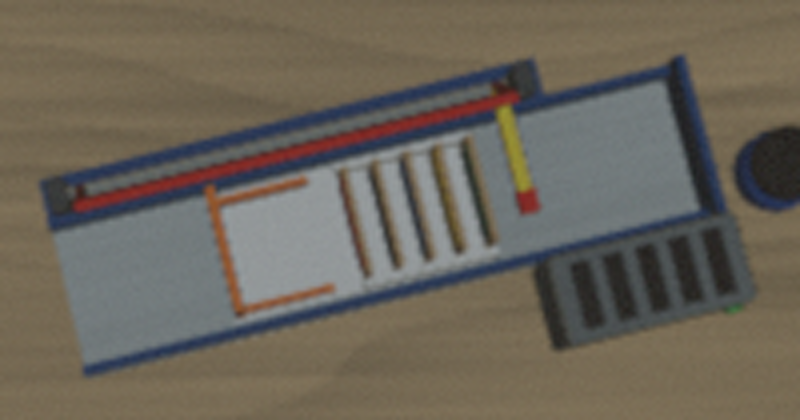

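View pics/c2.png

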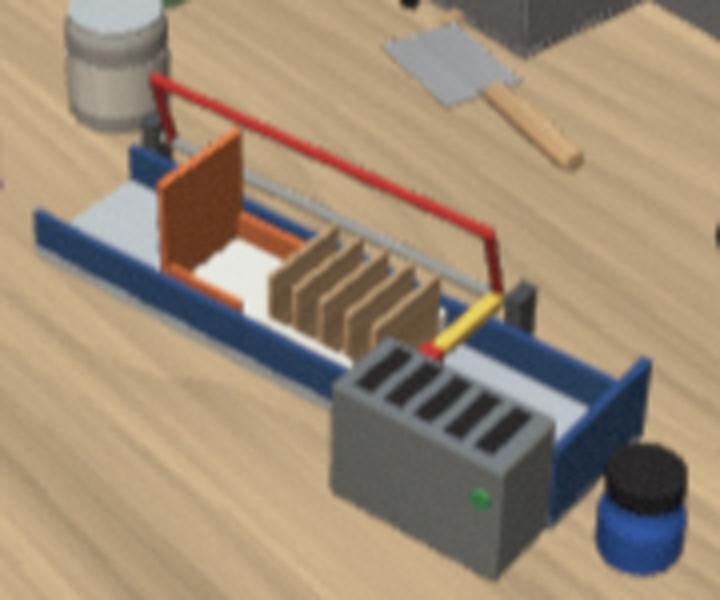

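The crops confirm the choice: white base, five tan plates, orange rear plate and a yellow arm with a red tip; the purple rack stands outside the chute. Next I fit the poses from the read-off pixels.

```bash
cat > h.py <<'E'
from bench import *
import numpy as np, json
from scipy.optimize import least_squares
from scipy.spatial.transform import Rotation as Ro
def proj(X,n):
    c=get_calibration(n); p=np.atleast_2d(X)@c["R"].T+c["t"]
    return p[:,:2]/p[:,2:]*[c["fx"],c["fy"]]+[c["cx"],c["cy"]]
def toW(p,S):
    S=np.asarray(S); x,y,a=p; c,s=np.cos(a),np.sin(a); S=np.atleast_2d(S)/1000
    return np.c_[x+c*S[:,0]-s*S[:,1], y+s*S[:,0]+c*S[:,1], S[:,2]]
def toS(p,W):
    x,y,a=p; c,s=np.cos(a),np.sin(a); d=np.array(W)-[x,y,0]
    return 1000*np.array([c*d[0]+s*d[1],-s*d[0]+c*d[1],d[2]])
def plan(S):
    """tool-frame move to TCP station target S (mm), tool down, tool x = station y"""
    p=json.load(open("st.json")); s=read_state(); R=Ro.from_quat(s["eef_rot"])
    a=p[2]; x=np.array([-np.sin(a),np.cos(a),0]); z=np.array([0,0,-1.]); G=Ro.from_matrix(np.c_[x,np.cross(z,x),z])
    print("t",s["time"],"S now",toS(p,s["ee_pos"]).round(1),"F",s["ft_force"].round(1))
    print("shift tool",R.inv().apply(toW(p,S)[0]-s["ee_pos"]).round(4),"turn",(R.inv()*G).as_rotvec().round(4))
E
cat > fit.py <<'E'
from h import *
up=lambda q,o:(np.array(q)+.5)/4-.5+o
T=[(-287,-49,35,84,376),(-262,44,100,76,206),(0,44,100,516,98),(0,-20,42,530,212),(113,49,60,684,56),(113,-49,60,722,213)]
S=[(-262,44,100,155,78),(0,44,100,492,232),(0,-20,42,430,354),(-287,-49,35,38,210),(113,-49,60,556,450),(113,49,60,650,360)]
def res(p):
    r=[]
    for L,n,o in((T,"top",[260,195]),(S,"side",[250,205])):
        L=np.array(L,float); r.append(proj(toW(p,L[:,:3]),n)-up(L[:,3:],o))
    return np.vstack(r)
f=least_squares(lambda p:res(p).ravel(),[.45,-.1,-1.35],loss="soft_l1")
p=f.x; print(p); print(res(p).round(1).tolist()); json.dump(list(p),open("st.json","w"))
# rack plate rear face x
R=[("side",(0,38,98),(241,130),[250,205]),("side",(0,-38,98),(160,183),[250,205]),("top",(0,38,98),(209,187),[260,195]),("top",(0,-38,98),(238,313),[260,195])]
for n,P,q,o in R:
    g=least_squares(lambda v:(proj(toW(p,[v[0],P[1]+v[1],98]),n)[0]-up(q,o)),[-150,0]); print(n,g.x)
print("TCP@home",toW(p,[-68,44,75]),"start",toW(p,[-190,-20,75]))
plan([-190,-22,160])
E
python3 fit.py
```

```text
[ 0.52025721 -0.13954179 -1.34615621]
[[-0.7, -1.0], [0.4, -0.8], [-1.0, -0.6], [-0.3, -0.2], [-0.1, -0.7], [1.2, -0.8], [-0.2, 0.4], [-1.1, 0.9], [-2.4, 3.0], [-1.4, 0.6], [0.2, 0.8], [0.0, 0.4]]
side [-1.84056044e+02 -9.88493986e-02]
side [-186.79763772    1.76775628]
top [-185.42204405   -3.28160019]
top [-186.57871716   -2.83896252]
TCP@home [[ 0.54800431 -0.06344909  0.075     ]] start [[0.45843617 0.04122922 0.075     ]]
t 0.1 S now [-746.8  -94.9  240.9] F [ 0.6 -0.  -0. ]
shift tool [-0.3965  0.3975  0.0814] turn [6.000e-04 1.100e-03 9.144e-01]
```

Request:
step_arm:
  commands:
    - [0, 0, 0, 0, 0, 0.1]
    - [0, 0, 0, 0, 0, 0.13]
    - [0, 0, 0, 0, 0, 0.13]
    - [0, 0, 0, 0, 0, 0.13]
    - [0, 0, 0, 0, 0, 0.13]
    - [0, 0, 0, 0, 0, 0.13]
    - [0, 0, 0, 0, 0, 0.1]
    - [0, 0, 0, 0, 0, 0.064]
    - [0, 0, 0, 0, 0, 0]
  gripper: 1

```text
time: 1.0
ee_pos: [0.2614, 0.5675, 0.2411]
eef_rot: [0.994, 0.112, -0.0, 0.0]
ft_force: [0.3, 0.1, -0.2]
width: 0.0872
```

```bash
python3 -c "
from h import *
plan([-207,-26,150])"
```

```text
t 1.0 S now [-746.9  -94.9  241.1] F [ 0.3  0.1 -0.2]
shift tool [0.0691 0.5399 0.0915] turn [ 0.0006  0.0004 -0.0005]
```

Request:
step_arm:
  commands:
    - [0.003, 0.02, 0, 0, 0, 0]
    - [0.006, 0.05, 0, 0, 0, 0]
    - [0.006, 0.05, 0, 0, 0, 0]
    - [0.006, 0.05, 0, 0, 0, 0]
    - [0.006, 0.05, 0, 0, 0, 0]
    - [0.006, 0.05, 0, 0, 0, 0]
    - [0.006, 0.05, 0, 0, 0, 0]
    - [0.006, 0.05, 0, 0, 0, 0]
    - [0.006, 0.05, 0, 0, 0, 0]
    - [0.006, 0.04, 0.02, 0, 0, 0]
    - [0.006, 0.04, 0.03, 0, 0, 0]
    - [0.006, 0.03, 0.03, 0, 0, 0]

```text
time: 2.2
ee_pos: [0.4466, 0.067, 0.1613]
eef_rot: [0.994, 0.113, 0.001, -0.0]
ft_force: [1.2, 1.2, -0.6]
width: 0.0872
```

Request:
step_arm:
  commands:
    - [0, 0.01, 0.01, 0, 0, 0]
    - [0, 0, 0, 0, 0, 0]
    - [0, 0, 0, 0, 0, 0]

```text
time: 2.5
ee_pos: [0.4483, 0.0609, 0.1525]
eef_rot: [0.994, 0.113, 0.0, -0.0]
ft_force: [0.3, 0.5, 0.4]
width: 0.0869
```

```bash
python3 - <<'E'
from h import *
import cv2
plan([-207,-26,76])
p=json.load(open("st.json"));s=read_state()
im=camera("side")[:,:,::-1][150:330,210:420]; im2=camera("top")[:,:,::-1][170:305,230:430]
a=cv2.resize(im,(400,343),interpolation=3); b=cv2.resize(im2,(400,270),interpolation=3)
o=np.zeros((343,800,3),np.uint8);o[:,:400]=a;o[:270,400:]=b
cv2.imwrite("pics/d1.png",o)
E
```

```text
t 2.5 S now [-211.4  -25.5  152.5] F [0.3 0.5 0.4]
shift tool [-0.0005  0.0045  0.0765] turn [-0.0004 -0.0005  0.0022]
```

View pics/d1.png

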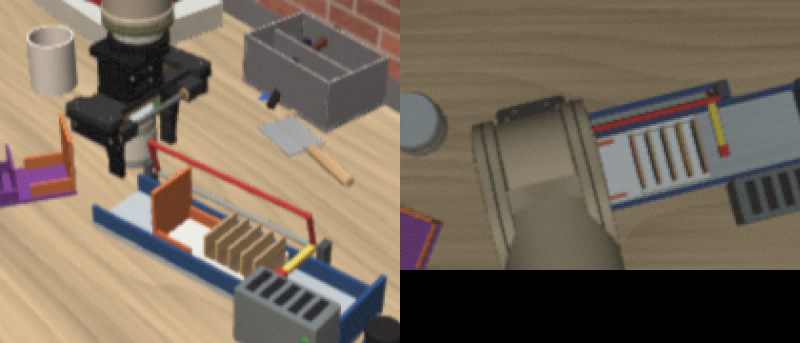

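The gripper hangs above the chute behind the orange plate. In the side view one finger is inside the bar at about (168,120) and the other over the near wall at about (118,160), which matches the plan. Lowering.

Request:
step_arm:
  commands:
    - [0, 0, 0.01, 0, 0, 0]
    - [0, 0, 0.015, 0, 0, 0]
    - [0, 0, 0.02, 0, 0, 0]
    - [0, 0, 0.015, 0, 0, 0]
    - [0, 0, 0.01, 0, 0, 0]
    - [0, 0, 0.006, 0, 0, 0]
    - [0, 0, 0, 0, 0, 0]
    - [0, 0, 0, 0, 0, 0]

```text
time: 3.4
ee_pos: [0.4485, 0.0598, 0.0762]
eef_rot: [0.994, 0.112, 0.0, -0.0]
ft_force: [0.1, 0.7, 1.0]
width: 0.0871
```

```bash
python3 - <<'E'
from h import *
import cv2
plan([-211,46,76])
im=camera("side")[:,:,::-1][190:330,220:400]
cv2.imwrite("pics/d2.png",cv2.resize(im,None,fx=4,fy=4,interpolation=3))
E
```

```text
t 3.4 S now [-210.3  -25.5   76.2] F [0.1 0.7 1. ]
shift tool [ 0.0715 -0.0006  0.0002] turn [-0.0001 -0.0006  0.0005]
```

View pics/d2.png

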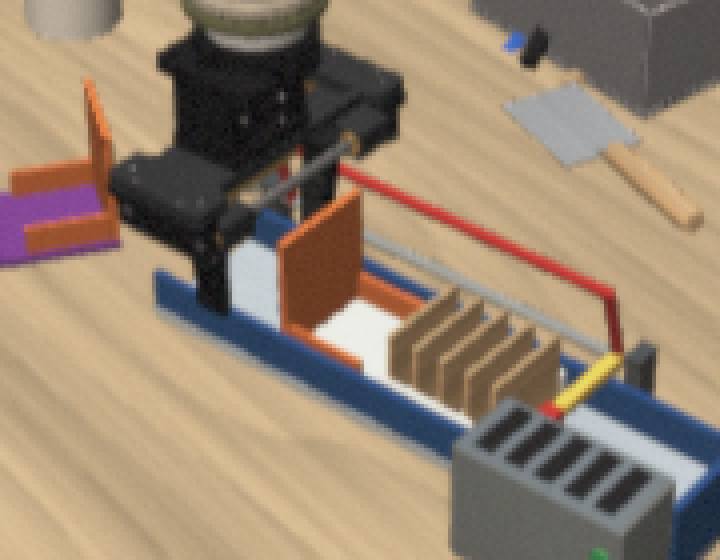

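Fingers are down: A inside the bar, B behind the orange plate, with the gate still shut. Opening the gate.

Request:
step_arm:
  commands:
    - [0.005, 0, 0, 0, 0, 0]
    - [0.008, 0, 0, 0, 0, 0]
    - [0.008, 0, 0, 0, 0, 0]
    - [0.008, 0, 0, 0, 0, 0]
    - [0.008, 0, 0, 0, 0, 0]
    - [0.008, 0, 0, 0, 0, 0]
    - [0.008, 0, 0, 0, 0, 0]
    - [0.008, 0, 0, 0, 0, 0]
    - [0.005, 0, 0, 0, 0, 0]
    - [0.003, 0, 0, 0, 0, 0]
    - [0, 0, 0, 0, 0, 0]

```text
time: 4.55
ee_pos: [0.5153, 0.0749, 0.0755]
eef_rot: [0.994, 0.112, -0.0, 0.0]
ft_force: [-3.4, -0.4, -1.9]
width: 0.0869
```

```bash
python3 - <<'E'
from h import *
import cv2
plan([-186-9.5,46,76])
p=json.load(open("st.json"))
for q in (.9,1.0,1.1,1.2,1.3): print(q,[(proj(toW(p,P),"side")[0]-[220,190])*4 for P in ([0,60-80*np.cos(q),42+80*np.sin(q)],[0,60+60*np.sin(q-.262),42+60*np.cos(q-.262)])])
im=camera("side")[:,:,::-1][190:330,220:400]
cv2.imwrite("pics/d3.png",cv2.resize(im,None,fx=4,fy=4,interpolation=3))
E
```

```text
t 4.55 S now [-210.2   43.    75.5] F [-3.4 -0.4 -1.9]
shift tool [ 0.003   0.0147 -0.0005] turn [0.0001 0.0009 0.0003]
0.9 [array([573.36510584, 315.58816626]), array([653.58228573, 266.0625857 ])]
1.0 [array([580.19085042, 303.87358404]), array([657.40111789, 267.45949701])]
1.1 [array([587.37187672, 292.74474473]), array([660.77968231, 269.73394154])]
1.2 [array([594.82445936, 282.32580722]), array([663.68943589, 272.85392877])]
1.3 [array([602.46230172, 272.73051853]), array([666.10700561, 276.77994445])]
```

View pics/d3.png

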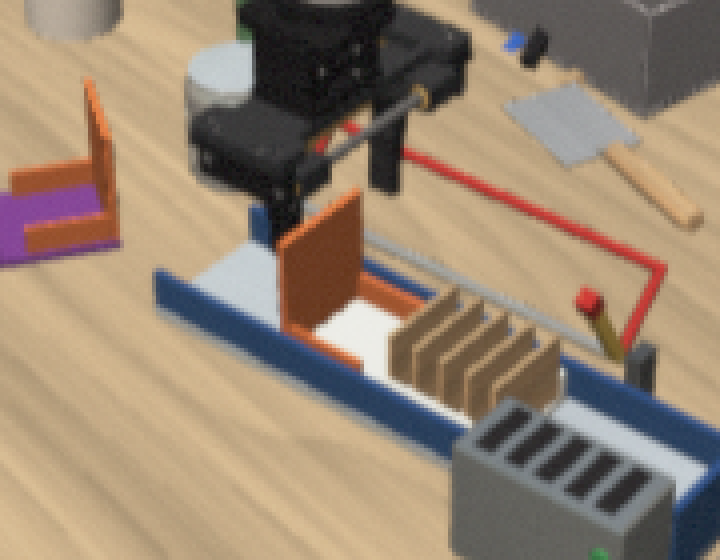

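The gate arm now points up with its tip at (588,302), so q≈1.07, and force is about 4 N. I'll open it slightly more, then push the rack.

Request:
step_arm:
  commands:
    - [0.002, 0, 0, 0, 0, 0]
    - [0.002, 0.004, 0, 0, 0, 0]
    - [0, 0.004, 0, 0, 0, 0]
    - [0, 0.004, 0, 0, 0, 0]
    - [0, 0.004, 0, 0, 0, 0]
    - [0, 0.005, 0, 0, 0, 0]
    - [0, 0.006, 0, 0, 0, 0]
    - [0, 0.006, 0, 0, 0, 0]
    - [0, 0.006, 0, 0, 0, 0]
    - [0, 0.006, 0, 0, 0, 0]
    - [0, 0.006, 0, 0, 0, 0]

```text
time: 5.7
ee_pos: [0.5312, 0.0271, 0.0762]
eef_rot: [0.994, 0.113, 0.001, -0.001]
ft_force: [-3.6, 4.9, 1.1]
width: 0.0868
```

```bash
python3 - <<'E'
from h import *
import cv2
plan([-68.5,46,76])
im=camera("side")[:,:,::-1][190:330,220:400]
cv2.imwrite("pics/d4.png",cv2.resize(im,None,fx=4,fy=4,interpolation=3))
E
```

```text
t 5.7 S now [-160.1   47.8   76.2] F [-3.6  4.9  1.1]
shift tool [-0.0018  0.0916  0.0001] turn [-0.0015 -0.0014  0.001 ]
```

View pics/d4.png

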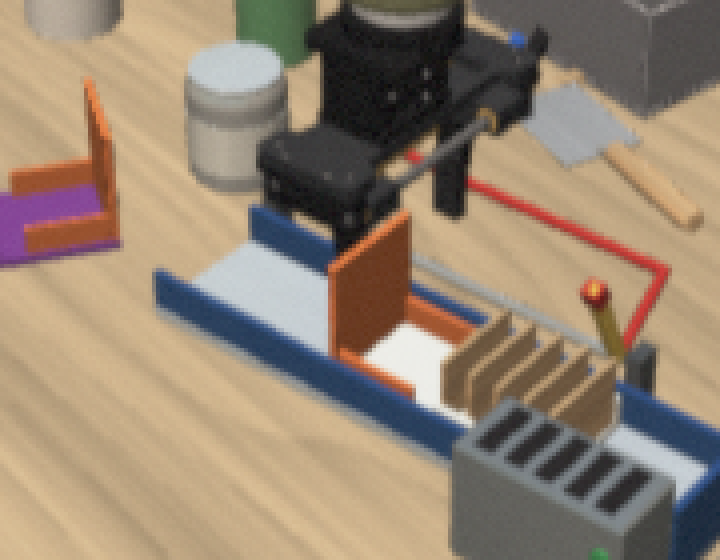

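The rack slides freely (push about 5 N) and the gate is wide open, tip at (596,292), q≈1.15. Continuing.

Request:
step_arm:
  commands:
    - [0, 0.006, 0, 0, 0, 0]
    - [0, 0.008, 0, 0, 0, 0]
    - [0, 0.008, 0, 0, 0, 0]
    - [0, 0.008, 0, 0, 0, 0]
    - [0, 0.008, 0, 0, 0, 0]
    - [0, 0.008, 0, 0, 0, 0]
    - [0, 0.008, 0, 0, 0, 0]
    - [0, 0.008, 0, 0, 0, 0]
    - [0, 0.007, 0, 0, 0, 0]
    - [0, 0.006, 0, 0, 0, 0]
    - [0, 0.005, 0, 0, 0, 0]
    - [0, 0, 0, 0, 0, 0]

```text
time: 6.95
ee_pos: [0.549, -0.0518, 0.0762]
eef_rot: [0.994, 0.112, 0.001, -0.0]
ft_force: [-2.5, 2.3, 2.2]
width: 0.0873
```

Request:
step_arm:
  commands:
    - [0, 0.002, 0, 0, 0, 0]
    - [0, 0.002, 0, 0, 0, 0]
    - [0, 0.001, 0, 0, 0, 0]

```text
time: 7.25
ee_pos: [0.55, -0.0552, 0.0762]
eef_rot: [0.994, 0.113, 0.0, -0.001]
ft_force: [-4.9, 7.3, 4.6]
width: 0.0865
```

```bash
python3 -c "
from h import *
plan([-68.5,46,76])"
```

```text
t 7.25 S now [-75.6  47.8  76.2] F [-4.9  7.3  4.6]
shift tool [-0.0018  0.0071  0.0002] turn [-0.0018 -0.0008  0.0012]
```

Request:
step_arm:
  commands:
    - [0, 0.002, 0, 0, 0, 0]
    - [0, 0.002, 0, 0, 0, 0]
    - [0, 0, 0, 0, 0, 0]

```text
time: 7.55
ee_pos: [0.551, -0.0595, 0.0762]
eef_rot: [0.994, 0.113, 0.0, -0.001]
ft_force: [-3.6, 5.2, 3.5]
width: 0.0866
```

Request:
step_arm:
  commands:
    - [0, 0.001, 0, 0, 0, 0]
    - [0, 0.001, 0, 0, 0, 0]

```text
time: 7.75
ee_pos: [0.5512, -0.0604, 0.0762]
eef_rot: [0.994, 0.113, 0.0, -0.001]
ft_force: [-6.1, 10.8, 6.2]
width: 0.0869
```

Request:
step_arm:
  commands:
    - [0, 0.001, 0, 0, 0, 0]
    - [0, 0.001, 0, 0, 0, 0]

```text
time: 7.95
ee_pos: [0.5513, -0.0604, 0.0761]
eef_rot: [0.994, 0.113, -0.0, -0.003]
ft_force: [-8.4, 18.9, 9.7]
width: 0.087
```

The position has stalled at x≈-70 while the force climbs to 19 N, so it is at the end stop or jammed. Checking with the camera.

```bash
python3 - <<'E'
from h import *
import cv2
plan([-68.5,46,76])
p=json.load(open("st.json"))
print([((proj(toW(p,[x,y,z]),"side")[0]-[290,200])*4).round() for x,y,z in((-59,38,98),(-59,-38,98),(107,0,14),(103,33,64))])
im=camera("side")[:,:,::-1][200:350,290:440]
a=cv2.resize(im,(500,500),interpolation=3)
im=camera("top")[:,:,::-1][190:300,380:450]; b=cv2.resize(im,(300,471),interpolation=3)
o=np.zeros((500,800,3),np.uint8);o[:,:500]=a;o[:471,500:]=b
cv2.imwrite("pics/d5.png",o)
E
```

```text
t 7.95 S now [-70.2  47.9  76.1] F [-8.4 18.9  9.7]
shift tool [-0.0019  0.0017  0.0001] turn [-0.0054  0.      0.0023]
[array([239., 224.]), array([162., 285.]), array([428., 480.]), array([460., 382.])]
```

View pics/d5.png

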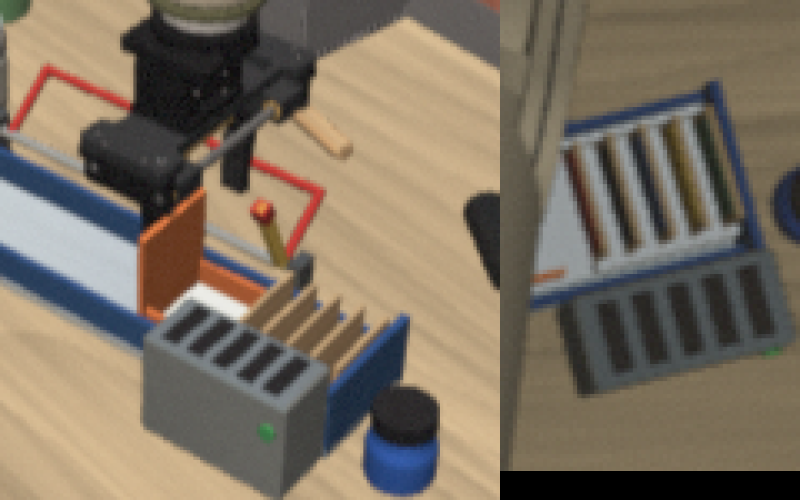

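The rack is home: the plate corners at (205,190) and (140,238) match the predicted home position, and in the top view the base reaches the stop. The gate is still clear. Backing off, then easing the gate shut.

Request:
step_arm:
  commands:
    - [0, -0.003, 0, 0, 0, 0]
    - [0, -0.005, 0, 0, 0, 0]
    - [0, -0.006, 0, 0, 0, 0]
    - [-0.004, 0, 0, 0, 0, 0]
    - [-0.007, 0, 0, 0, 0, 0]
    - [-0.008, 0, 0, 0, 0, 0]
    - [-0.008, 0, 0, 0, 0, 0]
    - [-0.008, 0, 0, 0, 0, 0]
    - [-0.008, 0, 0, 0, 0, 0]
    - [-0.007, 0, 0, 0, 0, 0]
    - [-0.007, 0, 0, 0, 0, 0]
    - [-0.006, 0, 0, 0, 0, 0]

```text
time: 9.25
ee_pos: [0.4862, -0.065, 0.0756]
eef_rot: [0.994, 0.112, -0.0, -0.0]
ft_force: [-1.0, 0.5, -0.9]
width: 0.0872
```

Request:
step_arm:
  commands:
    - [-0.005, 0, 0, 0, 0, 0]
    - [-0.006, 0, 0, 0, 0, 0]
    - [0, 0, 0, 0, 0, 0]
    - [0, 0, 0, 0, 0, 0]

```text
time: 9.65
ee_pos: [0.4765, -0.0672, 0.0759]
eef_rot: [0.994, 0.112, 0.0, -0.0]
ft_force: [0.4, 0.4, -0.8]
width: 0.0873
```

```bash
python3 - <<'E'
from h import *
import cv2
plan([-85,-28,200])
im=camera("side")[:,:,::-1][200:350,270:420]
cv2.imwrite("pics/d6.png",cv2.resize(im,(600,600),interpolation=3))
E
```

```text
t 9.65 S now [-80.3 -26.6  75.9] F [ 0.4  0.4 -0.8]
shift tool [-0.0014 -0.0047 -0.1241] turn [-0.0001 -0.0006  0.0005]
```

View pics/d6.png

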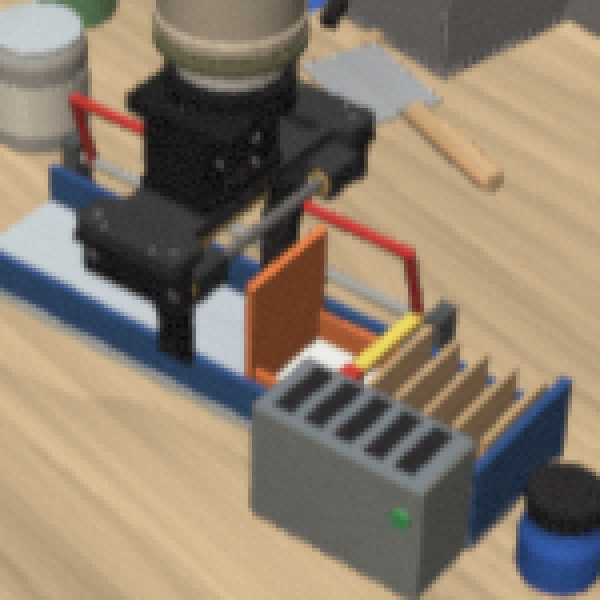

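The gate arm is down in the gap behind the plates, from (415,320) to (350,372), and the finger is clear of the bar with contact force near 0. Retreating upwards.

Request:
step_arm:
  commands:
    - [0, -0.002, -0.01, 0, 0, 0]
    - [0, -0.002, -0.02, 0, 0, 0]
    - [0, 0, -0.03, 0, 0, 0]
    - [0, 0, -0.04, 0, 0, 0]
    - [0, 0, -0.04, 0, 0, 0]
    - [0, -0.02, -0.03, 0, 0, 0]
    - [0, -0.04, 0, 0, 0, 0]
    - [0, -0.05, 0, 0, 0, 0]
    - [0, -0.05, 0, 0, 0, 0]
    - [0, -0.04, 0, 0, 0, 0]
    - [0, -0.02, 0, 0, 0, 0]
    - [0, 0, 0, 0, 0, 0]

```text
time: 10.9
ee_pos: [0.4254, 0.154, 0.2464]
eef_rot: [0.993, 0.115, 0.0, -0.0]
ft_force: [0.6, -0.8, 0.1]
width: 0.0868
```

```bash
python3 - <<'E'
from h import *
import cv2
plan([-85,-28,200])
im=camera("side")[:,:,::-1][205:355,250:430]; im2=camera("top")[:,:,::-1][190:300,330:460]
a=cv2.resize(im,(480,400),interpolation=3); b=cv2.resize(im2,(320,271),interpolation=3)
o=np.zeros((400,800,3),np.uint8);o[:,:480]=a;o[:271,480:]=b
cv2.imwrite("pics/d7.png",o)
p=json.load(open("st.json"))
print([((proj(toW(p,[x,y,z]),"side")[0]-[250,205])*2.667).round() for x,y,z in((0,44,100),(0,-20,42),(-59,38,98),(-59,-38,98))])
E
```

```text
t 10.9 S now [-307.3  -27.1  246.4] F [ 0.6 -0.8  0.1]
shift tool [-0.0021  0.2223  0.0463] turn [-0.0001 -0.0006  0.0052]
[array([324., 156.]), array([279., 243.]), array([266., 136.]), array([215., 177.])]
```

View pics/d7.png

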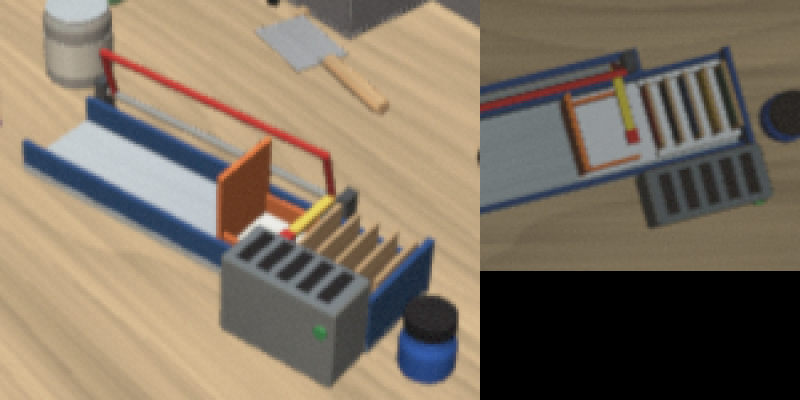

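The gate bar end (328,155) and arm tip (288,235) sit at exactly their initial shut pixels. The rack is against the stop, the gate arm lies in the gap behind the plates, and the robot is clear. Handing in.

```bash
python3 -c "
from bench import *
print(close_job())"
```

```text
the job is handed in; nothing more can be done
None
```

The rack is in the drying bay against the end stop, and the gate is shut in the gap behind the plates. I handed the job in at about 11 s of the 42 s allowed; no verdict was reported.

- **Method:** With the gripper fully open, one finger pushed the red lift bar outward to a gate angle of about 1.15. The other finger pushed the orange end plate about 127 mm along the chute. I then backed off 14 mm, eased the gate shut and retreated upwards.
- **Reaching the stop:** The rack stopped moving at the expected place while the push force rose, to about 21 N at the last reading. The images showed the end plate within about 2 px of its calculated home position, so I took this as the end stop, not a jam.
- **Gate:** After closing, the lift bar end and the arm tip were back at their original shut pixels. The gate arm stayed clear of the plates in every picture taken during the push.
- **Final state:** The robot was touching nothing, with force under 1 N. The ink jar, paint can and spatula looked undisturbed in the last crops; the other bystanders were not rechecked there.
- **Disagreements:** The measured finger position at the stop was about 2 mm short of the calculated value, which is within the calibration error. The gate tip was also 2–3 px off in the first position fit, so the 1.15 angle is approximate.

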